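Fit the ram into the lid press and hold it ready over the tin

TASK

Open the green lid press by turning its black knob anticlockwise all the way to its end stop, so that the steel shutter swings off the upper brass guide bush. Then lift the ram (steel rod with the red handle) out of its parking stand, thread it foot first down through the upper and then the lower guide bush, and finish while still gripping its red handle, holding the ram still with its foot about midway between the lower bush and the lid of the tin below. Never touch the tin's lid with the ram, and leave the timer, tin, loose lid, marker and spatula on the table where they are.

Things in the scene. Friction and masses are not known exactly. Their poses are not given: they have to be found in the camera images.
- press: Green lid press, fixed. Base 150x130x6 mm; column at its back (+x, x 60 to 97 mm); two arms reach to -x, each with a flared brass guide bush, one straight above the other. Origin on the bush axis at table level, z up. Bushes: bore 16, mouth about 28, height 16 mm; upper z 122-138, lower z 78-94 mm. Upper arm's top at z 130 mm, y -100 to 40 mm. A closed tin is fixed under the bushes.
- upper_mouth (a point): Centre of the upper bush's mouth (top rim), 138 mm above the table; the bush axis is vertical.
- lower_mouth (a point): Centre of the lower bush's mouth (top rim), 94 mm above the table, straight below upper_mouth.
- lower_end (a point): Centre of the lower bush's bottom opening, 78 mm above the table.
- tin_lid: Bamboo lid, 70 mm across, on the tin fixed in the press under the bushes; origin at the centre of its top face, 47 mm above the table (31 mm below the lower bush). Its frame is upside down (z points down).
- knob (a joint): Black knob on the upper arm, upright axis 72 mm to -y of the bush axis. It carries the steel shutter, 72 mm long. 0 rad: shutter over the upper bush (pointing to press +y); 1.45 rad: end stop, shutter clear, towards -x. Grows anticlockwise seen from above; starts at 0 to 0.25; friction (0.04 Nm) keeps it where it is left.
- knob_grip (a point): On the knob's axis, mid grip, 164 mm above the table. The grip is an upright bar 13 mm thick, 40 mm long, z 147 to 179 mm, its length along this point's y axis (the shutter's direction): pinch it from above along the point's x axis. The point turns with the knob; shutter plate at z 139 to 142 mm.
- stand: Parking stand, fixed: aluminium tube 48 mm across, 108 mm high, bore 22 mm, on a dark round foot 100 mm across. Origin at the centre of its underside. It holds the ram upright, the ram's collar resting on the tube's top.
- ram: Ram, loose, 0.11 to 0.22 kg, upright: steel rod 12 mm thick, 95 mm long below a steel collar (35 mm across, 5 mm thick), above it a red round handle 22 mm across and 45 mm high. Total length 145 mm. Origin at the centre of the foot (bottom end, slightly chamfered), z up along the rod.
- ram_foot (a point): Centre of the ram's foot (bottom end).
- ram_grip (a point): Middle of the ram's red handle, 122 mm above its foot.
- timer: White kitchen timer with a red bar, 64 mm across, 38 mm high, bystander; origin under its centre.
- loose_tin: Open balm tin, bamboo with pink filling, 70 mm across, 31 mm high, bystander; origin under its centre.
- bamboo_lid: Loose bamboo lid, 71 mm across, 17 mm high, bystander; origin under its centre.
- marker: Blue and grey marker, 132 mm long, 16 mm thick, lying near the front edge, bystander.
- spatula: Spatula with a wooden handle, 231 mm long, lying near the front edge, bystander.

How it is judged:
By the outcome, as a careful person would: the job done as asked, in the order asked, and still so for the second after the job is handed in, while the arm keeps its last pose, push and grip.
It also fails if it takes over 61 s, if anything falls off the work surface, if the arm or the gripper's body presses on something with over 40 N, if the wrist force passes 120 N, or if a joint passes its speed limit or range.

ROBOT

A 6-joint arm with a two-finger parallel gripper is mounted at the origin on a cart in front of the work surface, level with it; the furniture and walls round the work are solid. World frame = base frame: x ahead of the robot, y to its left, z up, the work surface at z = 0. Lengths are in m, angles in rad, forces in N, time in s.
With the tool pointing down it reaches from about 0.4 to 0.825 m from the base axis. Payload 7 kg.
Tool frame: the origin (TCP) lies midway between the tips of the shut fingers; the grasp point (between the pads) lies 19 mm behind it; z points along the fingers, y is the line along which they close (so a half turn about z gives the same grasp; the last joint's range is limited). The gripper opens to 88 mm and grips with 3 to 60 N. Pads are 19 mm wide; open, the fingers measure 130 mm over their backs; the gripper's body (78 mm by 193 mm) begins 47 mm behind the grasp point.
Start: joints at [1.58, 0.359, 0.012, 0, -1.224, -0.288], TCP at [0.186, 0.649, 0.227] pointing down, gripper open.
Joint ranges: [-3.07, 3.07], [-1.43, 2.12], [-1.02, 1.25], [-3.03, 1.67], [-3.05, -0], [-3.03, 3.03]. Speed limits (rad/s): [2.39, 2.39, 3.01, 3.14, 3.14, 3.14].

INTERFACE

Orientations are given as [roll, pitch, yaw] about the fixed x, y, z axes, in that order (R = Rz(yaw) Ry(pitch) Rx(roll)).
In Python, from station import arm gives the robot as it stands.
- The arm moves only by the tool servo_tool, never from a script. Its argument "deltas" is a list of rows, each a list of 7 numbers: the closure, from -1 (fully open) to 1 (shut), then the shift along the tool's x, y, z in mm, then the turn, a rotation vector about the tool's x, y, z in degrees. In form: [[gripper, x, y, z, ax, ay, az], ...]. A call has 1 to 20 rows; each row shifts and turns the commanded pose from where the row before left it, along the tool's axes as they then stand; what a row does not reach is not made up. A row lasts 1/12 s, in which the tool goes at most 41.7 mm and 7.16 degrees, less where a joint would pass 70% of its speed; a pose out of reach is approached as far as the arm can. A call is refused whole if a number of a shift passes 41.7 or a number of a turn 7.16, either way. A call with a gripper value outside its range is refused whole. The fingers move at their own pace and stop on an object; "squeeze" is the grip in N (left out, the last holds). Time passes only in rows, so rows that do not move let the fingers close. It gives the time, the measured TCP pose, the force, the opening and the grip force at its end, in the units of the state.
- arm.get_state(): the state, without advancing time (a new reading comes with each control period).
- arm.grab_frame(name): name is "side" or "top"; returns a dict with "color" (400x640x3 uint8, red, green, blue), "K" (3x3 intrinsics, pixels), "position" and "orientation" of the camera in the world. Camera axes: x right, y down, z forward; pixel columns grow to the right and rows downward; lengths in m; the calibration is good to about 2 mm. A picture is of the moment at which its call begins. There is no depth.
- arm.job_done(): hands the job in; it is judged then, once.
Trained networks look in a picture, given as the dict that the camera call returned (one of the last four; its "shot" number tells which), for a name from the list of things; names that differ only in an ending like _2 or _b are one class to them, and where a whole thing is asked for, a point or a joint stands for the part that bears it (a point fixed in the world has none). Each returns a list of dicts, best first, with "conf" (0 to 1); they miss things now and then, are a little off and sometimes report something else, mostly with a low value. They report only what shows in the picture. A call takes as long as a camera call.
- arm.recognise(query, picture): "at" ([x, y, z] in m, in the coordinates of the camera as it stood for that picture, good to about 4 mm: the middle of the surface that is visible of it).
The state is a dict: "t": time; "q": joint angles; "qd": joint speeds; "joint_efforts": joint torques, N m; "eef_pos": TCP position; "ee_rot": TCP orientation; "force": force on the tool from outside, world axes, zero at the start; "moment": the same for the moment, N m; "width": finger opening in m; "gripper_force": force on a finger pad.
Only numpy, scipy, OpenCV 4.12 (cv2) and the standard library are available. Lean on these libraries where they do the work, as an engineer would, in place of code of your own. Each camera call takes 0.05 s, during which the arm holds its last target. There are 200 camera calls.

## Working session

There is one attempt and no reset: what is moved stays moved. The work goes in short steps, Python scripts to look and compute and a tool call to move; the robot and the scene stay as the last step left them, time stands still between calls to the robot, and variables do not carry over. Pictures are saved under pics/ and viewed, at most 10 in all, crops included, and the job is handed in when it is done.

Besides the shell and the picture viewer there is one more tool, called after "Call:" as name(argument=value, ...) on one line, values as JSON. servo_tool: Moves the arm, as the interface text tells. Its arguments: {"type":"object","properties":{"deltas":{"type":"array","items":{"type":"array","items":{"type":"number"}}},"squeeze":{"type":"number"}},"required":["deltas"]}

```bash
mkdir -p pics; cat > h.py <<'E'
import numpy as np, cv2
from station import arm
from scipy.spatial.transform import Rotation as R
def cam(p):
    o=np.array(p["orientation"],float)
    return (o if o.shape==(3,3) else R.from_euler('xyz',o).as_matrix() if o.size==3 else R.from_quat(o).as_matrix()), np.array(p["position"])
def see(p,qs,n=2):
    M,t=cam(p)
    for q in qs:
        for d in arm.recognise(q,p)[:n]:
            print(q,round(d["conf"],2),np.round(M@np.array(d["at"])+t,4))
def save(p,n): cv2.imwrite('pics/'+n,p["color"][:,:,::-1])
def ray(p,u,v,z):
    M,t=cam(p); d=M@np.linalg.solve(p["K"],[u,v,1.]); return t+d*(z-t[2])/d[2]
def proj(p,X):
    M,t=cam(p); c=M.T@(np.array(X)-t); c=np.array(p["K"])@c; return c[:2]/c[2]
E
python3 - <<'E'
from h import *
s=arm.get_state();print({k:np.round(v,3) for k,v in s.items()})
for n in ("top","side"):
    p=arm.grab_frame(n);save(p,n+"0.png");print(n,p["position"],p["orientation"],p["K"])
    see(p,["press","knob","knob_grip","upper_mouth","tin_lid","stand","ram","ram_grip","timer","loose_tin","bamboo_lid","marker","spatula"],1)
E
```

```text
{'t': np.float64(0.0), 'q': array([ 1.58 ,  0.359,  0.011, -0.   , -1.224, -0.288]), 'qd': array([ 0.002,  0.   ,  0.002, -0.001,  0.001,  0.002]), 'joint_efforts': array([-0.0000e+00, -5.8272e+01,  2.9305e+01,  6.9970e+00,  7.0000e-03,
       -0.0000e+00]), 'eef_pos': array([0.186, 0.648, 0.226]), 'ee_rot': array([ 3.14 , -0.   , -0.279]), 'force': array([0.616, 0.367, 0.646]), 'moment': array([-0.023,  0.046, -0.065]), 'gripper_force': np.float64(0.0), 'width': np.float64(0.088)}
top [ 0.403078   -0.06526995  1.45729687] [-3.03809931 -0.02035052 -1.55498075] [[448.48422428   0.         314.62380801]
 [  0.         448.48422428 197.69719517]
 [  0.           0.           1.        ]]
press 0.97 [0.4799 0.3172 0.1271]
knob 0.86 [0.45   0.2974 0.144 ]
upper_mouth 0.57 [0.479  0.3101 0.1294]
tin_lid 0.49 [0.4805 0.3122 0.1295]
stand 0.49 [0.4823 0.3117 0.1281]
ram 0.68 [ 0.4716 -0.2677  0.1214]
ram_grip 0.47 [ 0.4728 -0.2671  0.1198]
timer 0.64 [0.7328 0.3245 0.0271]
bamboo_lid 0.78 [ 0.7281 -0.2842  0.009 ]
marker 0.76 [ 0.3546 -0.2503  0.0106]
spatula 0.81 [ 0.3296 -0.4335  0.0067]
side [ 0.10099572 -1.40376795  1.14268777] [-2.20360723  0.02432893 -0.31613386] [[458.53733235   0.         313.54470189]
 [  0.         458.53733235 204.42392301]
 [  0.           0.           1.        ]]
press 0.68 [0.4788 0.3057 0.0461]
knob 0.47 [0.4413 0.2768 0.1471]
upper_mouth 0.77 [0.4766 0.3061 0.0447]
tin_lid 0.6 [0.453  0.3378 0.0463]
stand 0.76 [ 0.4614 -0.2911  0.0134]
ram_grip 0.66 [0.4772 0.3032 0.048 ]
timer 0.51 [0.7265 0.3133 0.02  ]
loose_tin 0.74 [ 0.5612 -0.5459  0.0263]
bamboo_lid 0.67 [ 0.7254 -0.2909  0.0131]
marker 0.41 [ 0.3528 -0.2491  0.0127]
spatula 0.69 [ 0.3288 -0.4132  0.0069]
```

```bash
python3 - <<'E'
from h import *
a=cv2.imread('pics/top0.png');b=cv2.imread('pics/side0.png')
p=arm.grab_frame("top");q=arm.grab_frame("side")
def crop(im,c,r=45):
    c=np.round(c).astype(int);x,y=c-r;print(x,y); return cv2.resize(im[y:y+2*r,x:x+2*r],(400,300*0+400),interpolation=cv2.INTER_CUBIC)
A=np.hstack([crop(a,proj(p,[.48,.31,.13])),crop(b,proj(q,[.47,.31,.12]))])
cv2.imwrite('pics/c1.png',A)
B=np.hstack([crop(a,proj(p,[.47,-.27,.12])),crop(b,proj(q,[.47,-.28,.1]))])
cv2.imwrite('pics/c2.png',B)
E
```

```text
133 171
233 113
329 178
276 201
```

View pics/top0.png

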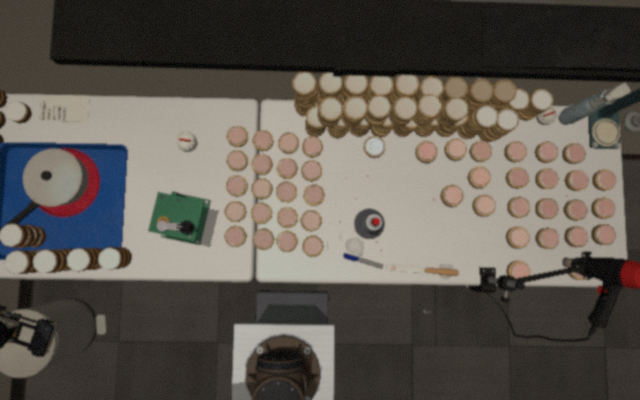

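View pics/c1.png

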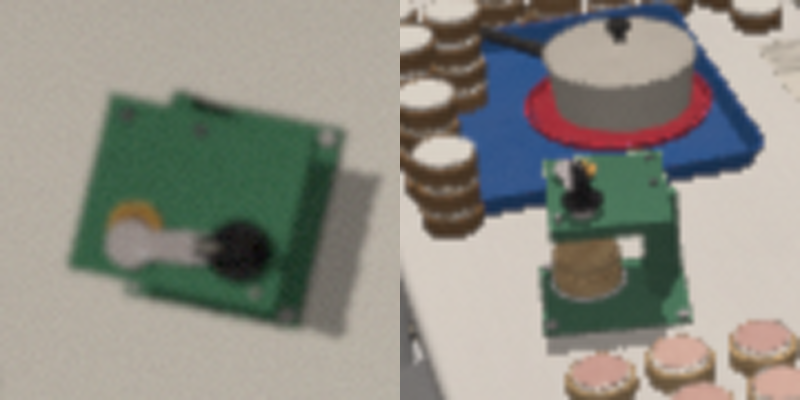

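View pics/c2.png

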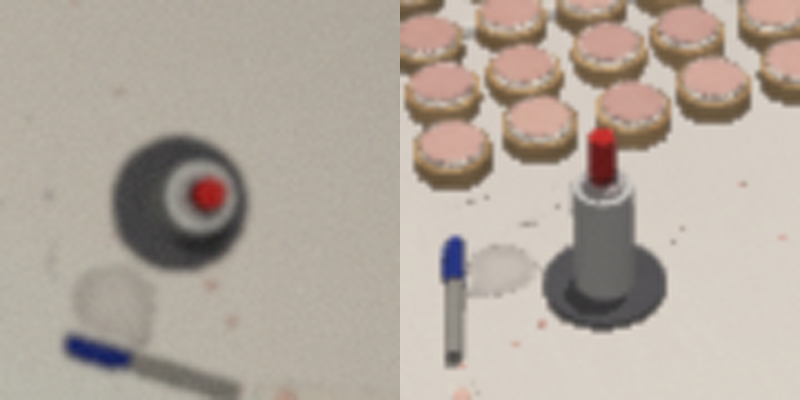

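The top view shows the press at crop px (210,210) with its shutter pointing left over the bush at (130,230). The knob is at (240,250). The ram's red handle is at (209,193) in the second crop, standing in its stand. Next I'll get positions from the pixels.

```bash
cat >> h.py <<'E'
from scipy.optimize import least_squares
def tri(obs):
    f=lambda X:np.concatenate([proj(p,X)-c for p,c in obs])
    r=least_squares(f,[.47,0,.13]); return r.x,np.abs(r.fun).max()
def mask(p,c,r,fn):
    im=p["color"].astype(int); x,y=np.round(np.array(c)-r).astype(int); s=im[y:y+2*r,x:x+2*r]
    m=fn(s[...,0],s[...,1],s[...,2]); v,u=np.nonzero(m); return np.c_[u+x,v+y]
red=lambda r,g,b:(r>1.8*g)&(r>1.8*b)&(r>70)
yel=lambda r,g,b:(r>1.5*b)&(r>g*1.05)&(r>90)&(g>1.2*b)
blk=lambda r,g,b:(r+g+b<110)
E
python3 - <<'E'
from h import *
p=arm.grab_frame("top");q=arm.grab_frame("side")
a=mask(p,proj(p,[.47,-.27,.14]),20,red);b=mask(q,proj(q,[.47,-.28,.13]),20,red)
print(len(a),a.mean(0),a.min(0),a.max(0),len(b),b.mean(0),b.min(0),b.max(0))
print("ram tri",tri([(p,a.mean(0)),(q,b.mean(0))]))
print("ram top-only z.15",ray(p,*a.mean(0),.15),"side z.138",ray(q,*b.mean(0),.138))
c0=np.array([133,171]);c1=np.array([233,113])
for nm,u,v,z in [("bush",135,226,.138),("disc",240,250,.143),("tip",124,243,.142),("baseTL",110,95,.006),("baseBL",70,266,.006),("armTL?",175,93,.13),("armTR",345,130,.13),("armBR",302,325,.13),("armTRz0",345,130,.006)]:
    print(nm,np.round(ray(p,*(c0+np.array([u,v])/400*90-.4),z),4))
for nm,u,v,z in [("disc",184,205,.143),("baseFL",147,335,.006),("baseFR",290,322,.006),("armFL",147,235,.12),("armFR",278,208,.13),("armBL",143,160,.13),("armBR",262,152,.13)]:
    print("side",nm,np.round(ray(q,*(c1+np.array([u,v])/400*90-.4),z),4))
for nm,pp,cc in (("t",p,proj(p,[.46,.31,.13])),("s",q,proj(q,[.46,.31,.13]))):
    for f in (yel,blk):
        m=mask(pp,cc,28,f)
        if len(m):print(nm,len(m),m.mean(0),m.min(0),m.max(0))
pics=[]
for pp,X in ((p,[.45,.30,.14]),(q,[.45,.30,.13])):
    c=np.round(proj(pp,X)).astype(int);x,y=c-25;print("crop",x,y);pics.append(cv2.resize(pp["color"][y:y+50,x:x+50,::-1],(400,400),interpolation=cv2.INTER_CUBIC))
cv2.imwrite('pics/c3.png',np.hstack(pics))
E
```

```text
41 [375.26829268 221.2195122 ] [372 218] [379 224] 60 [321.05 235.55] [319 230] [324 242]
ram tri (array([ 0.47358526, -0.27012911,  0.13616869]), np.float64(0.1997937249785764))
ram top-only z.15 [ 0.47334487 -0.26811514  0.15      ] side z.138 [ 0.47222393 -0.27209711  0.138     ]
bush [0.4628 0.3521 0.138 ]
disc [0.4481 0.2814 0.143 ]
tip [0.4514 0.3574 0.142 ]
baseTL [0.5638 0.4167 0.006 ]
baseBL [0.4392 0.4389 0.006 ]
armTL? [0.5522 0.3326 0.13  ]
armTR [0.5294 0.2189 0.13  ]
armBR [0.3998 0.242  0.13  ]
armTRz0 [0.5412 0.2454 0.006 ]
side disc [0.4453 0.2724 0.143 ]
side baseFL [0.3956 0.268  0.006 ]
side baseFR [0.5363 0.241  0.006 ]
side armFL [0.4058 0.2683 0.12  ]
side armFR [0.5345 0.2565 0.13  ]
side armBL [0.4326 0.3958 0.13  ]
side armBR [0.5504 0.3691 0.13  ]
t 40 [163.65 218.9 ] [158 217] [169 222]
t 125 [187.2  227.32] [181 221] [193 233]
s 168 [273.         169.92261905] [247 129] [281 178]
s 30 [273.56666667 156.6       ] [271 152] [277 159]
crop 155 201
crop 249 133
```

View pics/c3.png

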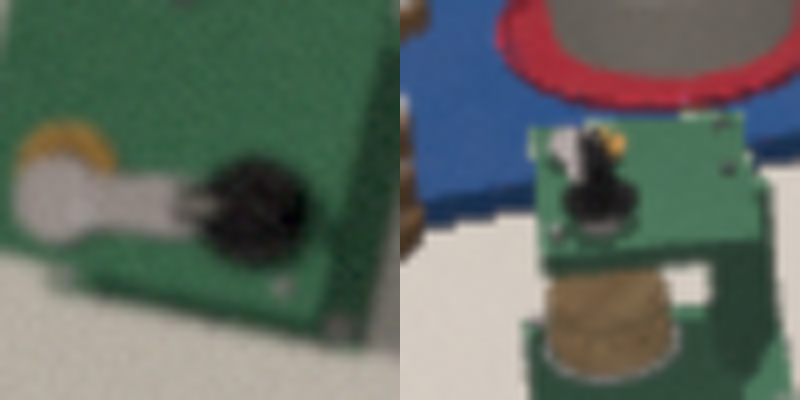

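Call:
servo_tool(deltas=[[-1,25,20,-1,0,0,0],[-1,25,20,-1,0,0,0],[-1,25,20,0,0,0,0],[-1,25,20,0,0,0,0],[-1,25,20,0,0,0,0],[-1,25,20,0,0,0,0],[-1,25,20,0,0,0,0],[-1,25,20,0,0,0,0],[-1,25,20,0,0,0,0],[-1,25,20,0,0,0,0],[-1,25,20,0,0,0,0],[-1,25,20,0,0,0,0],[-1,25,20,0,0,0,0],[-1,25,20,0,0,0,0]], squeeze=20)

```text
t: 2.77
eef_pos: [0.4459, 0.282, 0.2289]
ee_rot: [-3.141, -0.0, -0.279]
force: [0.8, 1.2, 0.4]
width: 0.0875
gripper_force: 0.0
```

Call:
servo_tool(deltas=[[-1,0,0,0,0,0,7],[-1,0,0,0,0,0,7],[-1,0,0,0,0,0,7],[-1,0,0,0,0,0,7],[-1,0,0,0,0,0,7],[-1,0,0,0,0,0,7],[-1,0,0,0,0,0,7],[-1,0,0,0,0,0,7],[-1,0,0,0,0,0,7],[-1,0,0,0,0,0,7],[-1,0,0,0,0,0,7],[-1,0,0,0,0,0,0]])

```text
t: 3.77
eef_pos: [0.4452, 0.2834, 0.2287]
ee_rot: [-3.142, 0.0, -1.628]
force: [0.5, -0.5, -0.4]
width: 0.0881
gripper_force: 0.0
```

Call:
servo_tool(deltas=[[-1,0,-1.5,13,0,0,0],[-1,0,0,13,0,0,0],[-1,0,0,13,0,0,0],[-1,0,0,13,0,0,0],[-1,0,0,13,0,0,0],[-1,0,0,13,0,0,0],[-1,0,0,0,0,0,0],[0.6,0,0,0,0,0,0],[1,0,0,0,0,0,0],[1,0,0,0,0,0,0],[1,0,0,0,0,0,0],[1,0,0,0,0,0,0],[1,0,0,0,0,0,0],[1,0,0,0,0,0,0],[1,0,0,0,0,0,0],[1,0,0,0,0,0,0]])

```text
t: 5.1
eef_pos: [0.4467, 0.2833, 0.1506]
ee_rot: [-3.142, 0.0, -1.623]
force: [-0.3, -0.1, -0.1]
width: 0.0333
gripper_force: 0.0
```

Call:
servo_tool(deltas=[[1,0,0,0,0,0,0],[1,0,0,0,0,0,0],[1,0,0,0,0,0,0],[1,0,0,0,0,0,0],[1,0,0,0,0,0,0],[1,0,0,0,0,0,0]])

```text
t: 5.6
eef_pos: [0.4477, 0.2833, 0.1506]
ee_rot: [-3.14, 0.0, -1.623]
force: [7.0, -0.8, -3.0]
width: 0.0128
gripper_force: 20.0
```

Call:
servo_tool(deltas=[[1,0,-1.0,0,0,0,0],[1,0,0,0,0,0,-5],[1,0,0,0,0,0,-5],[1,0,0,0,0,0,-5],[1,0,0,0,0,0,-5],[1,0,0,0,0,0,-5],[1,0,0,0,0,0,-5]])

```text
t: 6.18
eef_pos: [0.4481, 0.2834, 0.1506]
ee_rot: [-3.141, -0.0, -1.095]
force: [2.9, 0.7, -2.0]
width: 0.0127
gripper_force: 20.0
```

```bash
python3 -c "
from station import arm
s=arm.get_state();print(s['force'],s['moment'],s['ee_rot'],s['eef_pos'],s['width'])"
```

```text
[ 2.92556569  0.68169815 -2.0196807 ] [ 0.00847998 -1.0548707  -0.05027254] [-3.14098734e+00 -1.84324915e-04 -1.09471206e+00] [0.44813007 0.28335983 0.15059759] 0.012747194213554152
```

Call:
servo_tool(deltas=[[1,0,0,0,0,0,-5],[1,0,0,0,0,0,-5],[1,0,0,0,0,0,-5],[1,0,0,0,0,0,-5],[1,0,0,0,0,0,-5],[1,0,0,0,0,0,-5],[1,0,0,0,0,0,-5],[1,0,0,0,0,0,-4],[1,0,0,0,0,0,-3],[1,0,0,0,0,0,-2],[1,0,0,0,0,0,-2],[1,0,0,0,0,0,0]])

```text
t: 7.18
eef_pos: [0.4485, 0.2838, 0.1506]
ee_rot: [-3.14, -0.001, -0.295]
force: [6.1, 1.6, -3.9]
width: 0.013
gripper_force: 20.2
```

```bash
python3 -c "
from station import arm
s=arm.get_state();print(s['force'],s['moment'],s['ee_rot'],s['eef_pos'],s['width'])"
```

```text
[ 6.14207638  1.5808859  -3.92416157] [ 0.39240069 -1.98084146 -0.39661554] [-3.14028184e+00 -9.23796992e-04 -2.95067553e-01] [0.44850235 0.28381515 0.1506449 ] 0.013047804259249743
```

Call:
servo_tool(deltas=[[1,0,0,0,0,0,-2],[1,0,0,0,0,0,-2],[1,0,0,0,0,0,0]])

```text
t: 7.43
eef_pos: [0.4482, 0.2839, 0.1507]
ee_rot: [-3.14, -0.0, -0.226]
force: [4.1, 2.2, -2.2]
width: 0.0137
gripper_force: 21.3
```

```bash
python3 -c "
from station import arm
s=arm.get_state();print(s['force'],s['moment'],s['ee_rot'],s['eef_pos'],s['width'])"
```

```text
[ 4.11463089  2.196418   -2.2320416 ] [ 0.82068618 -1.35100463 -0.59246546] [-3.14011275e+00 -4.96072748e-04 -2.26454457e-01] [0.44816735 0.28392708 0.15069781] 0.01370393299963369
```

Call:
servo_tool(deltas=[[1,0,0,0,0,0,2],[0,0,0,0,0,0,0],[-1,0,0,0,0,0,0],[-1,0,0,0,0,0,0],[-1,0,0,0,0,0,0],[-1,0,0,0,0,0,0],[-1,0,0,-15,0,0,0],[-1,0,0,-20,0,0,0],[-1,0,0,-20,0,0,0],[-1,0,0,-20,0,0,0],[-1,0,0,-10,0,0,0]])

```text
t: 8.35
eef_pos: [0.4484, 0.2837, 0.2381]
ee_rot: [-3.139, -0.002, -0.261]
force: [0.3, 1.4, 0.8]
width: 0.0746
gripper_force: 0.0
```

Call:
servo_tool(deltas=[[-1,7.5,26.7,0,0,0,0],[-1,7.5,26.7,0,0,0,0],[-1,7.5,26.7,0,0,0,0],[-1,7.5,26.7,0,0,0,0],[-1,7.5,26.7,0,0,0,0],[-1,7.5,26.7,0,0,0,0],[-1,7.5,26.7,0,0,0,0],[-1,7.5,26.7,0,0,0,0],[-1,7.5,26.7,0,0,0,0],[-1,7.5,26.7,0,0,0,0],[-1,7.5,26.7,0,0,0,0],[-1,7.5,26.7,0,0,0,0],[-1,7.5,26.7,0,0,0,0],[-1,7.5,26.7,0,0,0,0],[-1,7.5,26.7,0,0,0,0],[-1,7.5,26.7,0,0,0,0],[-1,7.5,26.7,0,0,0,0],[-1,7.5,26.7,0,0,0,0],[-1,7.5,26.7,0,0,0,0],[-1,0,0,0,0,0,0]])

```text
t: 10.02
eef_pos: [0.4538, -0.2469, 0.2347]
ee_rot: [3.141, 0.001, -0.264]
force: [0.9, 0.2, 0.2]
width: 0.0879
gripper_force: 0.0
```

```bash
python3 - <<'E'
from h import *
p=arm.grab_frame("top");q=arm.grab_frame("side");
B=[.461,.353,.138]
for nm,pp in (("t",p),("s",q)):
    for f in (yel,blk):
        m=mask(pp,proj(pp,B),14 if f is yel else 30,f)
        if len(m):print(nm,len(m),m.mean(0),m.min(0),m.max(0))
pics=[]
for pp,X in ((p,[.45,.31,.14]),(q,[.45,.31,.13])):
    c=np.round(proj(pp,X)).astype(int);x,y=c-25;print("crop",x,y);pics.append(cv2.resize(pp["color"][y:y+50,x:x+50,::-1],(400,400),interpolation=cv2.INTER_CUBIC))
cv2.imwrite('pics/c4.png',np.hstack(pics))
s=arm.get_state();print(s["eef_pos"],s["ee_rot"],s["t"],s["q"])
E
```

```text
t 112 [162.99107143 222.05357143] [157 217] [169 228]
t 98 [187.13265306 226.60204082] [181 221] [192 233]
s 9 [273.11111111 149.77777778] [270 149] [276 150]
s 229 [293.31441048 150.15283843] [270 132] [302 170]
crop 152 201
crop 248 132
[ 0.45370092 -0.2443747   0.23475534] [-3.14154672e+00  1.43274869e-03 -2.63781317e-01] 10.1167 [-1.12907117e-01  8.96669173e-02 -3.21137412e-01 -2.84249926e-04
 -1.16140158e+00  1.42003543e+00]
```

View pics/c4.png

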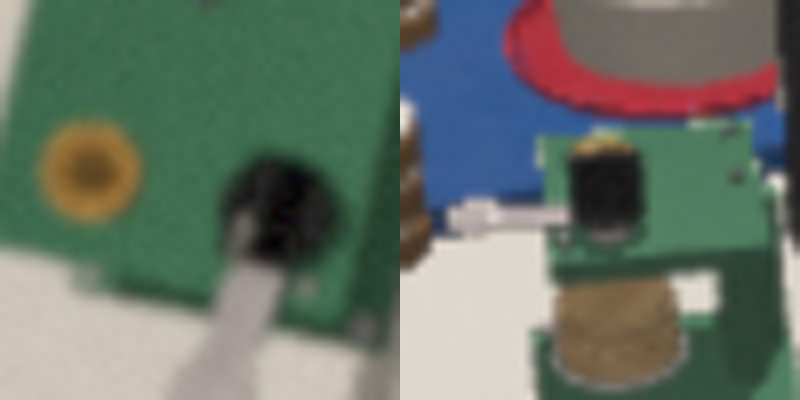

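The shutter now points to -x, with the bush fully visible at crop (90,172), i.e. full-image pixel (163,222).

```bash
python3 - <<'E'
from h import *
p=arm.grab_frame("top")
print("bush",ray(p,162.99,222.05,.136),"disc",ray(p,187.15,226.9,.138))
a=mask(p,proj(p,[.47,-.27,.14]),20,red);print(len(a))
s=arm.get_state();T=s["eef_pos"];M=R.from_euler('xyz',s["ee_rot"]).as_matrix()
print(T,M.T@(np.array([.4735,-.2699,.120])-T))
E
```

```text
bush [0.46116749 0.35255891 0.136     ] disc [0.44810377 0.28110839 0.138     ]
0
[ 0.45381271 -0.24364453  0.23493556] [0.02595896 0.02026467 0.11490256]
```

Call:
servo_tool(deltas=[[-1,13,10,0,0,0,0],[-1,13,10,10,0,0,0],[-1,0,0,15,0,0,0],[-1,0,0,15,0,0,0],[-1,0,0,15,0,0,0],[-1,0,0,15,0,0,0],[-1,0,0,15,0,0,0],[-1,0,0,15,0,0,0],[-1,0,0,10,0,0,0],[-1,0,0,4,0,0,0],[-1,0,0,0,0,0,0]])

```text
t: 11.08
eef_pos: [0.4739, -0.2689, 0.1209]
ee_rot: [3.141, 0.002, -0.26]
force: [-0.8, -0.2, -0.1]
width: 0.0877
gripper_force: 0.0
```

```bash
python3 - <<'E'
from h import *
s=arm.get_state();T=s["eef_pos"];M=R.from_euler('xyz',s["ee_rot"]).as_matrix()
print(T,s["force"],M.T@(np.array([.4735,-.2699,.120])-T))
E
```

```text
[ 0.47391513 -0.26892709  0.12085854] [-0.78346631 -0.22985343 -0.10130036] [-0.00014942  0.0010469   0.00085888]
```

Call:
servo_tool(deltas=[[1,0,1,0,0,0,0],[1,0,0,0,0,0,0],[1,0,0,0,0,0,0],[1,0,0,0,0,0,0],[1,0,0,0,0,0,0],[1,0,0,0,0,0,0],[1,0,0,0,0,0,0],[1,0,0,0,0,0,0],[1,0,0,0,0,0,0],[1,0,0,0,0,0,0],[1,0,0,0,0,0,0],[1,0,0,0,0,0,0],[1,0,0,0,0,0,0],[1,0,0,0,0,0,0]], squeeze=35)

```text
t: 12.25
eef_pos: [0.474, -0.2706, 0.1215]
ee_rot: [-3.142, 0.0, -0.261]
force: [0.1, 0.7, 0.0]
width: 0.0217
gripper_force: 35.0
```

```bash
python3 -c "
from station import arm
s=arm.get_state();print(s['force'],s['moment'],s['ee_rot'],s['eef_pos'],s['width'])"
```

```text
[0.06309623 0.65744751 0.04615141] [ 0.10208621 -0.08214853  0.05697752] [-3.14155047e+00  5.96645326e-05 -2.61358218e-01] [ 0.47397207 -0.27060189  0.12151357] 0.02165432189016997
```

Call:
servo_tool(deltas=[[1,0,0,-5,0,0,0],[1,0,0,-10,0,0,0],[1,0,0,-15,0,0,0],[1,0,0,-15,0,0,0],[1,0,0,-15,0,0,0],[1,0,0,-15,0,0,0],[1,0,0,-15,0,0,0],[1,0,0,-15,0,0,0],[1,0,0,-15,0,0,0],[1,0,0,-20,0,0,0],[1,0,0,-20,0,0,0],[1,0,0,-15,0,0,0],[1,0,0,-5,0,0,0],[1,0,0,0,0,0,0]])

```text
t: 13.42
eef_pos: [0.4744, -0.2708, 0.3035]
ee_rot: [-3.141, -0.003, -0.261]
force: [0.7, 0.8, 0.0]
width: 0.0211
gripper_force: 35.0
```

Call:
servo_tool(deltas=[[1,-3,-10,0,0,0,0],[1,-7,-22,0,0,0,0],[1,-7,-25,0,0,0,0],[1,-7,-25,0,0,0,0],[1,-7,-25,0,0,0,0],[1,-7,-25,0,0,0,0],[1,-7,-25,0,0,0,0],[1,-7,-25,0,0,0,0],[1,-7,-25,0,0,0,0],[1,-7,-25,0,0,0,0],[1,-7,-25,0,0,0,0],[1,-7,-25,0,0,0,0],[1,-7,-25,0,0,0,0],[1,-7,-25,0,0,0,0],[1,-7,-25,0,0,0,0],[1,-7,-25,0,0,0,0],[1,-7,-25,0,0,0,0],[1,-7,-25,0,0,0,0],[1,-7,-25,0,0,0,0],[1,-7,-25,0,0,0,0]])

```text
t: 15.08
eef_pos: [0.4659, 0.2313, 0.3002]
ee_rot: [3.14, 0.001, -0.261]
force: [0.8, -0.3, -1.8]
width: 0.0214
gripper_force: 35.0
```

Call:
servo_tool(deltas=[[1,-7,-25,0,0,0,0],[1,-7,-25,0,0,0,0],[1,-7,-25,0,0,0,0],[1,-7,-25,0,0,0,0],[1,-7,-20,0,0,0,0],[1,-3,-5,0,0,0,0],[1,0,0,0,0,0,0],[1,0,0,0,0,0,0]])

```text
t: 15.75
eef_pos: [0.4621, 0.3605, 0.3008]
ee_rot: [3.14, 0.001, -0.261]
force: [-0.5, 0.8, -1.2]
width: 0.0211
gripper_force: 35.0
```

```bash
python3 - <<'E'
from h import *
p=arm.grab_frame("side");save(p,"s5.png")
s=arm.get_state();T=s["eef_pos"];M=R.from_euler('xyz',s["ee_rot"]).as_matrix()
print(s["t"],T,s["ee_rot"],s["force"],s["width"],M.T@(np.array([.4614,.3534,.280])-T))
c=np.round(proj(p,[.461,.35,.2])).astype(int);x,y=c-40;print(x,y)
cv2.imwrite("pics/c5.png",cv2.resize(p["color"][y:y+80,x:x+80,::-1],(560,560),interpolation=cv2.INTER_CUBIC))
E
```

```text
15.8 [0.46236899 0.36009453 0.30117775] [ 3.14072135e+00  3.79325677e-04 -2.61321519e-01] [-0.32599423 -0.50710559 -1.72179074] 0.02130754994306501 [0.00080153 0.00669914 0.0211833 ]
232 98
```

View pics/c5.png

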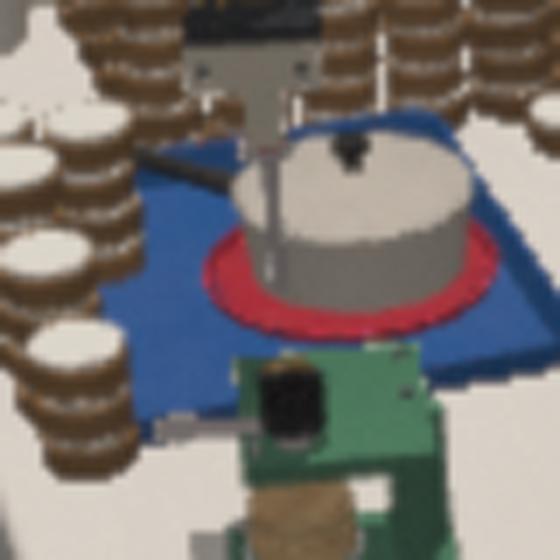

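The ram hangs upright beyond the knob, foot at crop (275,288), i.e. px (271,139). The shutter is clear and the bush rim shows behind the knob at (290,362).

```bash
python3 - <<'E'
from h import *
p=arm.grab_frame("side");T=arm.get_state()["eef_pos"]
print("expected foot px",proj(p,T-[0,0,.1085]),"seen ~271.0,138.8; bush px",proj(p,[.4612,.3526,.138]),proj(p,[.4617,.3548,.138]))
# rod column centre at rows 124..136
im=p["color"].astype(int)
for r in (126,130,134,137,139,141): print(r,im[r,264:280].sum(1))
for r in (147,148,149,150,151): print(r,[tuple(x) for x in im[r,265:284:2]])
E
```

```text
expected foot px [272.08207256 138.56731019] seen ~271.0,138.8; bush px [273.13564786 150.39398189] [273.12465653 150.14373756]
126 [265 368 486 517 523 496 322 311 500 530 528 530 530 530 527 530]
130 [279 268 266 298 350 414 302 280 364 493 511 524 524 527 529 534]
134 [255 274 277 277 284 296 351 292 267 292 301 301 301 302 303 306]
137 [280 279 275 281 283 290 302 275 268 290 296 303 303 303 304 307]
139 [270 274 273 276 280 284 289 276 276 290 297 297 303 304 307 311]
141 [256 271 274 274 274 279 277 285 282 290 287 297 304 303 303 305]
147 [(np.int64(50), np.int64(87), np.int64(141)), (np.int64(47), np.int64(87), np.int64(141)), (np.int64(48), np.int64(87), np.int64(141)), (np.int64(54), np.int64(88), np.int64(141)), (np.int64(74), np.int64(96), np.int64(135)), (np.int64(64), np.int64(87), np.int64(129)), (np.int64(65), np.int64(81), np.int64(108)), (np.int64(63), np.int64(80), np.int64(106)), (np.int64(64), np.int64(80), np.int64(107)), (np.int64(76), np.int64(90), np.int64(110))]
148 [(np.int64(57), np.int64(89), np.int64(134)), (np.int64(50), np.int64(86), np.int64(133)), (n
[... 1014 characters left out ...]
.int64(70), np.int64(47)), (np.int64(72), np.int64(62), np.int64(42)), (np.int64(68), np.int64(94), np.int64(75)), (np.int64(75), np.int64(117), np.int64(91)), (np.int64(75), np.int64(118), np.int64(90)), (np.int64(76), np.int64(118), np.int64(91))]
151 [(np.int64(116), np.int64(126), np.int64(123)), (np.int64(51), np.int64(75), np.int64(61)), (np.int64(51), np.int64(52), np.int64(47)), (np.int64(57), np.int64(51), np.int64(44)), (np.int64(38), np.int64(33), np.int64(29)), (np.int64(37), np.int64(31), np.int64(30)), (np.int64(43), np.int64(53), np.int64(46)), (np.int64(74), np.int64(116), np.int64(90)), (np.int64(76), np.int64(119), np.int64(91)), (np.int64(75), np.int64(119), np.int64(91))]
```

Call:
servo_tool(deltas=[[1,1.2,3.3,5,0,0,0],[1,1.2,3.3,10,0,0,0],[1,0,0,12,0,0,0],[1,0,0,12,0,0,0],[1,0,0,7,0,0,0],[1,0,0,4,0,0,0],[1,0,0,3,0,0,0],[1,0,0,3,0,0,0],[1,0,0,0,0,0,0]])

```text
t: 16.6
eef_pos: [0.4633, 0.3536, 0.2453]
ee_rot: [3.141, 0.0, -0.261]
force: [0.4, 0.3, -0.9]
width: 0.021
gripper_force: 35.0
```

```bash
cat > st.py <<'E'
from h import *
s=arm.get_state();np.set_printoptions(precision=4,suppress=True)
T=s["eef_pos"];M=R.from_euler('xyz',s["ee_rot"]).as_matrix()
print(s["t"],"T",T,"rot",s["ee_rot"],"F",s["force"],"Ftool",M.T@s["force"],"Mom",s["moment"],"foot z",T[2]-.1085)
E
python3 st.py
```

```text
16.6 T [0.4633 0.3536 0.2453] rot [ 3.1415  0.0001 -0.2615] F [ 0.417   0.2674 -0.8586] Ftool [ 0.3338 -0.3663  0.8585] Mom [-0.0301 -0.0171 -0.0196] foot z 0.13679134141903887
```

Now within the mouth; descend slowly.

Call:
servo_tool(deltas=[[1,0,0,2,0,0,0],[1,0,0,2,0,0,0],[1,0,0,2,0,0,0],[1,0,0,0,0,0,0]])

```text
t: 16.93
eef_pos: [0.4632, 0.3537, 0.2392]
ee_rot: [3.141, 0.0, -0.261]
force: [-0.3, -0.3, -1.5]
width: 0.021
gripper_force: 35.0
```

```bash
python3 st.py
```

```text
16.9333 T [0.4632 0.3537 0.2392] rot [ 3.1412  0.0003 -0.2614] F [-0.2663 -0.3135 -1.5026] Ftool [-0.1759  0.3712  1.5028] Mom [-0.059   0.0279  0.0329] foot z 0.13069771629969235
```

Call:
servo_tool(deltas=[[1,0,0,2,0,0,0],[1,0,0,2,0,0,0],[1,0,0,0,0,0,0]])

```text
t: 17.18
eef_pos: [0.4632, 0.3536, 0.2351]
ee_rot: [3.141, 0.0, -0.261]
force: [-0.6, 0.8, -1.1]
width: 0.0216
gripper_force: 35.0
```

```bash
python3 st.py
```

```text
17.1833 T [0.4632 0.3536 0.2351] rot [ 3.1411  0.0004 -0.2614] F [-0.648   0.7992 -1.1309] Ftool [-0.8321 -0.6051  1.1309] Mom [ 0.0044 -0.0028 -0.0239] foot z 0.12657036791480408
```

Call:
servo_tool(deltas=[[1,0,0,2,0,0,0],[1,0,0,2,0,0,0],[1,0,0,2,0,0,0],[1,0,0,2,0,0,0],[1,0,0,2,0,0,0],[1,0,0,2,0,0,0],[1,0,0,0,0,0,0]])

```text
t: 17.77
eef_pos: [0.4631, 0.3536, 0.223]
ee_rot: [3.141, 0.0, -0.261]
force: [-0.2, 0.0, -2.1]
width: 0.0216
gripper_force: 35.0
```

```bash
python3 st.py; python3 - <<'E'
from h import *
p=arm.grab_frame("side");save(p,"s6.png")
c=np.round(proj(p,[.461,.32,.13])).astype(int);x,y=c-35;print(x,y)
cv2.imwrite("pics/c6.png",cv2.resize(p["color"][y:y+70,x:x+70,::-1],(560,560),interpolation=cv2.INTER_CUBIC))
E
```

```text
17.7667 T [0.4631 0.3536 0.223 ] rot [ 3.1409  0.0004 -0.2614] F [-0.2093  0.0233 -2.112 ] Ftool [-0.2074  0.0302  2.112 ] Mom [-0.0404  0.0031  0.0394] foot z 0.11449888879375601
240 120
```

View pics/c6.png

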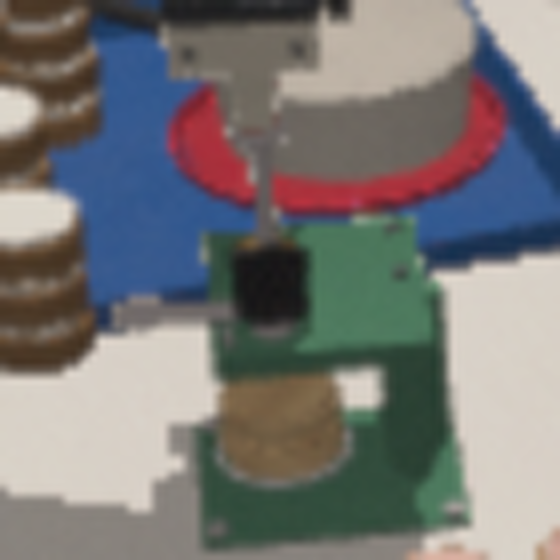

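The rod enters the upper bush at crop (268,238) with no side force, so I'll keep going down.

Call:
servo_tool(deltas=[[1,0,0,3,0,0,0],[1,0,0,3,0,0,0],[1,0,0,3,0,0,0],[1,0,0,3,0,0,0],[1,0,0,2,0,0,0],[1,0,0,2,0,0,0],[1,0,0,2,0,0,0],[1,0,0,2,0,0,0],[1,0,0,2,0,0,0],[1,0,0,2,0,0,0],[1,0,0,0,0,0,0]])

```text
t: 18.73
eef_pos: [0.4632, 0.3536, 0.1991]
ee_rot: [3.141, 0.0, -0.261]
force: [0.3, 0.1, -0.3]
width: 0.0214
gripper_force: 35.0
```

```bash
python3 st.py
```

```text
18.7333 T [0.4632 0.3536 0.1991] rot [ 3.141   0.0003 -0.2614] F [ 0.2897  0.1178 -0.2944] Ftool [ 0.2496 -0.1888  0.2942] Mom [-0.0243  0.0825 -0.0202] foot z 0.09057354969801192
```

Call:
servo_tool(deltas=[[1,0,0,2,0,0,0],[1,0,0,2,0,0,0],[1,0,0,2,0,0,0],[1,0,0,0,0,0,0]])

```text
t: 19.07
eef_pos: [0.4631, 0.3535, 0.193]
ee_rot: [3.141, 0.0, -0.261]
force: [0.1, -0.5, -1.0]
width: 0.0213
gripper_force: 35.0
```

```bash
python3 st.py
```

```text
19.0667 T [0.4631 0.3535 0.193 ] rot [ 3.141   0.0004 -0.2614] F [ 0.0801 -0.4789 -0.9796] Ftool [0.2015 0.4413 0.9798] Mom [-0.0399  0.0554  0.0233] foot z 0.08452646810438282
```

Call:
servo_tool(deltas=[[1,0,0,2,0,0,0],[1,0,0,2,0,0,0],[1,0,0,2,0,0,0],[1,0,0,2,0,0,0],[1,0,0,2,0,0,0],[1,0,0,2,0,0,0],[1,0,0,2,0,0,0],[1,0,0,0,0,0,0]])

```text
t: 19.73
eef_pos: [0.4631, 0.3536, 0.179]
ee_rot: [3.141, 0.0, -0.261]
force: [-0.4, -0.5, -1.1]
width: 0.0218
gripper_force: 35.0
```

```bash
python3 st.py
```

```text
19.7333 T [0.4631 0.3536 0.179 ] rot [ 3.141   0.0004 -0.2614] F [-0.3749 -0.5476 -1.1493] Ftool [-0.2201  0.6252  1.1498] Mom [-0.0597  0.0406  0.0149] foot z 0.07051399999423384
```

Call:
servo_tool(deltas=[[1,0,0,2,0,0,0],[1,0,0,2,0,0,0],[1,0,0,2,0,0,0],[1,0,0,2,0,0,0],[1,0,0,0,0,0,0],[1,0,0,0,0,0,0]])

```text
t: 20.23
eef_pos: [0.4633, 0.3537, 0.1714]
ee_rot: [3.141, 0.0, -0.261]
force: [0.1, 0.5, -0.8]
width: 0.0216
gripper_force: 35.0
```

```bash
python3 st.py; python3 - <<'E'
from h import *
p=arm.grab_frame("side")
c=np.round(proj(p,[.461,.33,.15])).astype(int);x,y=c-30;print(x,y,"collar top/handle px",proj(p,[.4625,.353,.1625]),"collar bottom",proj(p,[.4625,.353,.1575]))
cv2.imwrite("pics/c7.png",cv2.resize(p["color"][y:y+60,x:x+60,::-1],(600,600),interpolation=cv2.INTER_CUBIC))
E
```

```text
20.2333 T [0.4633 0.3537 0.1714] rot [ 3.1413  0.0001 -0.2614] F [ 0.1105  0.453  -0.8407] Ftool [-0.0102 -0.4664  0.8406] Mom [ 0.0115 -0.0914 -0.0333] foot z 0.06290299057331024
244 120 collar top/handle px [272.97504573 145.42820771] collar bottom [273.06192405 146.42829713]
```

View pics/c7.png

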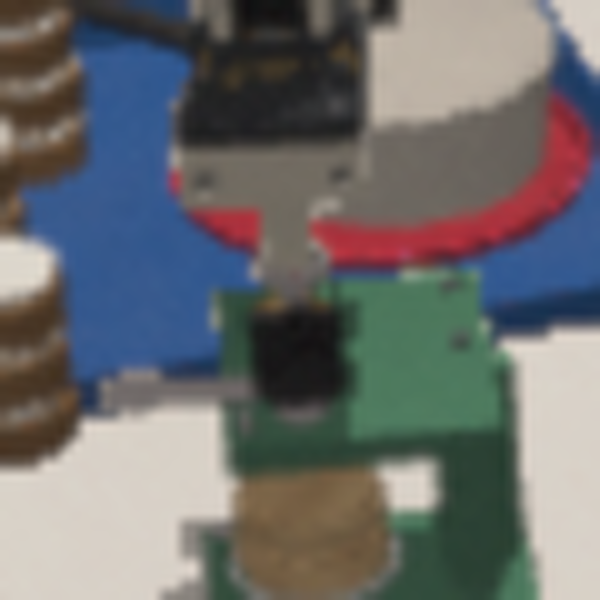

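The shutter still points away at crop (150,390). The collar sits just above the upper bush at (295,285), and the ram is held through both bushes with no contact force. I'm handing the job in.

```bash
python3 -c "
from station import arm
print(arm.job_done())"
```

```text
the job is handed in; nothing more can be done
None
```

The job is handed in: the knob is turned to its end stop, and the ram is through both bushes, held still in the gripper with its foot at about 63 mm. That is roughly midway between the lower bush and the tin lid; the height comes from the arm's pose because the foot was out of the cameras' view.

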